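Set a shelf plank's overhang under a pointer and hold it

TASK

Unhook the pointer from its parking stand, hook it over the jig's rail on the bare stretch between the black knob and the red band, slide it along the rail until it is centred on the band, and let go of it. Then slide the plank straight out along its support until its outer end is directly below the pointer's tip, and finish while still holding the plank with the fingers so that it stays flat on the support and cannot tip. Do not let the plank tip on the way, and leave the white pot, the black tape roll and the steel weight where they are.

Things in the scene. Friction and masses are not known exactly. Their poses are not given: they have to be found in the camera images.
- jig: Overhang jig fixed to the bench: plywood base 90 x 460 x 15 mm, dark wooden support block 36 wide x 140 long, top 70 mm above the bench, and a steel rail on a grey post. Origin: on the bench under the middle of the block's outer edge. x across, z up, y along the jig: block y = 0 to +140 mm, base y = -310 to +150 mm; outward (the way the plank is slid) is -y.
- rail_knob (a point): Black knob (17 mm diameter, 6 mm long) on the free end of the jig's rail, on the rail axis. The rail, 12 mm in diameter, is level, 174 mm above the bench over the jig's centre line, and runs from here (jig y = -61 mm) outward to the grey post (24 mm square, top at 192 mm, centre at jig y = -285 mm).
- mark: Red band 36 mm long round the jig's rail (paint only, nothing to bump against), origin at its middle on the rail axis, axes as the jig's. It sits 175 to 215 mm outward of the block's edge.
- stand: Parking stand fixed to the bench: wooden base 70 x 130 x 12 mm, grey post 20 mm square (top at 108 mm) at y = +52 mm, level steel bar 12 mm in diameter along y, axis at z = 94 mm, from the post to its free end at y = -40 mm. Origin: on the bench below the bar.
- hanger: Pointer: aluminium J-hook 24 mm wide (its y) with an orange grip tab above and a pointed brass bob below, 120 g; starts hung on the stand's bar. Origin: middle of the underside of the hook's roof, which rests on the bar or rail, 6 mm above its axis. z up. Roof 26 mm across x, z = 0 to +8 mm. Gap for the rail 16 mm across x. Hung up, it keeps itself upright within a few degrees.
- hanger_tab (a point): Centre of the pointer's upright orange grip tab: 12 mm thick (hanger's x), 28 mm wide (y), 42 mm tall, from z = +8 to +50 mm in the hanger's frame; this point is at z = +29 mm.
- hook_mouth (a point): Middle of the hook's open side, at x = -11, z = -32 mm in the hanger's frame: open from z = -14 (end of the short lip) to -50 mm (the foot). The long leg closes the +x side. To unhook, lift about 32 mm, then move towards its own +x until clear (the bob is 18 mm thick). To hook on, bring the mouth level with the rail, move towards its own -x, lower.
- pointer_tip (a point): Tip of the brass bob, 80 mm below the hanger's origin; hung on the jig's rail it is about 12 mm above the plank's top.
- plank: Loose light wooden plank 56 x 300 x 18 mm, 0.2 to 0.4 kg, on the jig's support, y along the jig. Origin: middle of its underside; outer end at -y. It begins with 40 to 75 mm of overhang; at the final overhang its balance point is past the block's edge: it tips unless the inner end is held. Wider than the block, so fingers can straddle it near its inner end.
- plank_end (a point): Middle of the top edge of the plank's outer end (y = -150 mm, z = +18 mm in the plank's frame).
- pot_white: Small white pot with white lid, 58 mm diameter, 59 mm tall, standing; leave it. Origin: centre of underside.
- tape_black: Black tape roll lying flat at the robot's edge of the bench, 84 mm diameter, 18 mm high; leave it. Origin: centre of underside.
- weight: Square steel weight 60 x 60 x 30 mm; leave it. Origin: centre of underside.
There are look-alikes about, which are no part of the job. There is more than one size of the hanger; the job needs the larger.

How it is judged:
On the way, in this order (a step that is already met when the one before it is completed fails the run):
1. the pointer is hooked over the jig's rail between the knob and the red band, at least 15 mm inward of the band's middle (z of hanger in the frame of jig between 0.174 and 0.19 m and x of hanger in the frame of jig between -0.008 and 0.008 m and angle between hanger's own z axis and vertical below 0.25 rad and y of hanger in the frame of mark above 0.015 m and y of hanger in the frame of jig below -0.06 m), for 0.2 s.
2. the pointer hangs centred on the red band (within 7 mm) and has been let go (z of hanger in the frame of jig between 0.174 and 0.187 m and x of hanger in the frame of jig between -0.008 and 0.008 m and contact force between hanger and jig above 0.1 N and angle between hanger's own z axis and vertical below 0.25 rad and y of hanger in the frame of mark between -0.007 and 0.007 m and contact force between each of the arm, the fingers and hanger below 0.05 N), for 0.2 s.
3. the fingers hold the plank with its outer end below the pointer (within 7 mm) (y of plank_end in the frame of hanger between -0.007 and 0.007 m and contact force between the fingers and plank above 1 N), for 0.2 s.
At the end, for the whole second after the job is handed in: Pointer hung on the jig's rail, let go, within 7 mm of the red band's middle; plank end within 7 mm of the pointer along the jig; plank at rest on the support, level (0.05 rad), in line (0.12 rad, 15 mm), not leaning on the pointer, still held by the fingers with over 1 N (all of step 2 and all of step 3 and z of plank in the frame of jig between 0.066 and 0.075 m and x of plank in the frame of jig between -0.015 and 0.015 m and angle between plank's own z axis and vertical below 0.05 rad and angle between the y axis of plank and the y axis of jig, either way round below 0.12 rad and contact force between plank and jig above 0.3 N and contact force between plank and hanger below 0.3 N and linear speed of plank below 0.01 m/s); the arm keeps its last pose, push and grip.
It fails at once if the plank tips (more than 0.2 rad) (angle between plank's own z axis and vertical above 0.2 rad).
It fails at once if the white pot is moved more than 20 mm (distance of pot_white from where it was at the start of the episode above 0.02 m).
It fails at once if the black tape roll is moved more than 20 mm (distance of tape_black from where it was at the start of the episode above 0.02 m).
It fails at once if the steel weight is moved more than 20 mm (distance of weight from where it was at the start of the episode above 0.02 m).
It also fails if it takes over 72 s, if anything falls off the work surface, if the arm or the gripper's body presses on something with over 40 N, if the wrist force passes 120 N, or if a joint passes its speed limit or range.

ROBOT

A 6-joint arm with a two-finger parallel gripper is mounted at the origin on a cart in front of the work surface, level with it; the furniture and walls round the work are solid. World frame = base frame: x ahead of the robot, y to its left, z up, the work surface at z = 0. Lengths are in m, angles in rad, forces in N, time in s.
With the tool pointing down it reaches from about 0.35 to 0.975 m from the base axis. Payload 4.9 kg.
Tool frame: the origin (TCP) lies at the very end of the fingers, on their centre line; the grasp point (between the pads) lies 19 mm behind it; z points along the fingers, y is the line along which they close (so a half turn about z gives the same grasp; the last joint's range is limited). The gripper opens to 85 mm and grips with 20 to 120 N. Pads are 22 mm wide; open, the fingers measure 114 mm over their backs; the gripper's body (76 mm by 85 mm) begins 54 mm behind the grasp point. The pads swing forward as they close: fully open they stand 13 mm farther back than shut.
Start: joints at [1.031, 0.053, 1.613, -0, 1.476, -0.119], TCP at [0.255, 0.57, 0.231] pointing down, gripper open.
Joint ranges: [-3.01, 3.01], [-1.01, 2.22], [0.06, 2.58], [-1.02, 4.17], [0.09, 2.62], [-3.14, 3.14]. Speed limits (rad/s): [2.57, 2.57, 3.14, 3.14, 3.14, 3.14].

INTERFACE

Orientations are given as a rotation vector (axis times angle).
In Python, from station import ctrl gives the robot as it stands.
- The arm moves only by the tool jog_arm, never from a script. Its argument "plan" is a list of rows, each a list of 7 numbers: the shift along the tool's x, y, z in units of 0.02 m (1.0 is 0.02 m), then the turn, a rotation vector about the tool's x, y, z in units of 45 degrees (1.0 is 45 degrees), then the opening, from -1 (shut) to 1 (fully open). A call has 1 to 8 rows; each row shifts and turns the commanded pose from where the row before left it, along the tool's axes as they then stand; what a row does not reach is not made up. A row lasts 1/10 s, in which the tool goes at most 50 mm and 8.59 degrees, less where a joint would pass 70% of its speed; a pose out of reach is approached as far as the arm can. A call with a number of a shift or a turn outside -1 to 1 is refused whole. A call with a gripper value outside its range is refused whole. The fingers move at their own pace and stop on an object; "grip_force" is the grip in N (left out, the last holds). Time passes only in rows, so rows that do not move let the fingers close. It gives the time, the measured TCP pose, the force, the opening and the grip force at its end, in the units of the state.
- ctrl.get_obs(): the state, without advancing time (a new reading comes with each control period).
- ctrl.get_image(name): name is "side" or "top" or "wrist"; returns (picture, depth): 420x560x3 uint8, red, green, blue; 420x560 float32, m along the optical axis (not along the pixel's ray), 0 where there is no reading.
- ctrl.camera_info(name): a dict with "camera_matrix" (3x3 intrinsics, pixels), "rvec" (rotation vector, rad) and "tvec" (3), from world to camera coordinates, as OpenCV has them; the wrist camera has in their place "T_tool_cam" (4x4, takes a point from camera to tool coordinates, whose origin is the TCP and whose axes are the flange's). Camera axes: x right, y down, z forward; pixel columns grow to the right and rows downward; lengths in m; the calibration is good to about 2 mm. A picture is of the moment at which its call begins: read the wrist's pose just before it. camera_info takes no time and is no camera call.
- ctrl.finish_job(): hands the job in; it is judged then, once.
The state is a dict: "t": time; "q": joint angles; "dq": joint speeds; "effort": joint torques, N m; "tool_pos": TCP position; "tool_rot": TCP orientation; "contact_force": force on the tool from outside, world axes, zero at the start; "wrist_torque": the same for the moment, N m; "opening": finger opening in m; "grip_force": force on a finger pad.
Only numpy, scipy, OpenCV 4.12 (cv2) and the standard library are available. Lean on these libraries where they do the work, as an engineer would, in place of code of your own. Each camera call takes 0.05 s, during which the arm holds its last target. There are 200 camera calls.

## Working session

There is one attempt and no reset: what is moved stays moved. The work goes in short steps, Python scripts to look and compute and a tool call to move; the robot and the scene stay as the last step left them, time stands still between calls to the robot, and variables do not carry over. Pictures are saved under pics/ and viewed, at most 14 in all, crops included, and the job is handed in when it is done.

Besides the shell and the picture viewer there is one more tool, called after "Call:" as name(argument=value, ...), one argument or row to a line, values as JSON. jog_arm: Moves the arm, as the interface text tells. Shifts and turns lie within -1 to 1; 1 stands for 0.02 m of shift or 45 degrees of turn. Its arguments: {"type":"object","properties":{"plan":{"type":"array"},"grip_force":{"type":"number"}},"required":["plan"]}

```bash
mkdir -p pics
cat > h.py <<'E'
import numpy as np, cv2
from station import ctrl
def snap(n,f):
    o=ctrl.get_obs(); im,d=ctrl.get_image(n); np.savez('pics/'+f+'.npz',im=im,d=d,p=o['tool_pos'],r=o['tool_rot'])
    cv2.imwrite('pics/'+f+'.png',im[:,:,::-1]); return im,d
def ext(n,f=None):
    c=ctrl.camera_info(n);K=np.array(c['camera_matrix'])
    if n=='wrist':
        z=np.load('pics/'+f+'.npz');T=np.eye(4);T[:3,:3]=cv2.Rodrigues(z['r'])[0];T[:3,3]=z['p'];T=T@np.array(c['T_tool_cam']);return K,T[:3,:3],T[:3,3]
    R=cv2.Rodrigues(np.array(c['rvec'],float))[0];return K,R.T,-R.T@np.array(c['tvec'],float).ravel()
def cloud(n,f):
    z=np.load('pics/'+f+'.npz');K,R,t=ext(n,f);d=z['d'];v,u=np.indices(d.shape)
    P=np.stack([(u-K[0,2])/K[0,0]*d,(v-K[1,2])/K[1,1]*d,d],-1)@R.T+t;P[d==0]=np.nan
    return z['im'],P
def plane(n,u,v,z,f=None):
    K,R,t=ext(n,f);r=R@np.linalg.inv(K)@[u,v,1];return t+r*(z-t[2])/r[2]
E
python3 - <<'E'
from h import *
print({k:np.round(v,3) for k,v in ctrl.get_obs().items()})
for n in('top','side'):
    snap(n,n+'0');print(n,ext(n))
a=cv2.imread('pics/top0.png');b=cv2.imread('pics/side0.png')
E
```

```text
{'t': np.float64(0.0), 'q': array([ 1.031,  0.053,  1.614, -0.   ,  1.476, -0.119]), 'dq': array([-0.001,  0.001, -0.001, -0.001, -0.   ,  0.002]), 'effort': array([ 0.0000e+00, -3.9370e+01, -3.7017e+01, -0.0000e+00,  7.0000e-03,
        0.0000e+00]), 'tool_pos': array([0.255, 0.57 , 0.23 ]), 'tool_rot': array([-6.560e-01, -3.072e+00,  3.000e-03]), 'contact_force': array([-0.451,  0.27 , -0.928]), 'wrist_torque': array([ 0.025, -0.015, -0.011]), 'grip_force': np.float64(0.0), 'opening': np.float64(0.086)}
top (array([[394.97572257,   0.        , 285.04764749],
       [  0.        , 394.97572257, 208.9614456 ],
       [  0.        ,   0.        ,   1.        ]]), array([[-0.00417387, -0.99604793,  0.0887192 ],
       [-0.99991987,  0.00521742,  0.01153377],
       [-0.01195108, -0.08866395, -0.9959899 ]]), array([0.40577166, 0.04921756, 1.13144914]))
side (array([[474.79130506,   0.        , 282.20449473],
       [  0.        , 474.79130506, 205.90832333],
       [  0.        ,   0.        ,   1.        ]]), array([[-0.85220809, -0.34855704,  0.39019145],
       [-0.52267576,  0.5336957 , -0.66481497],
       [ 0.02348244, -0.77050431, -0.63700211]]), array([-0.07276052,  1.00552029,  1.06202542]))
```

View pics/top0.png

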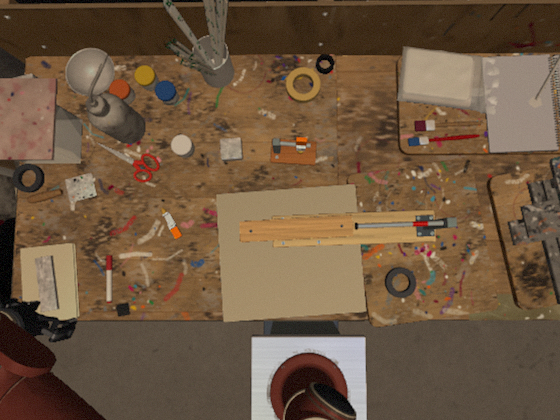

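View pics/side0.png

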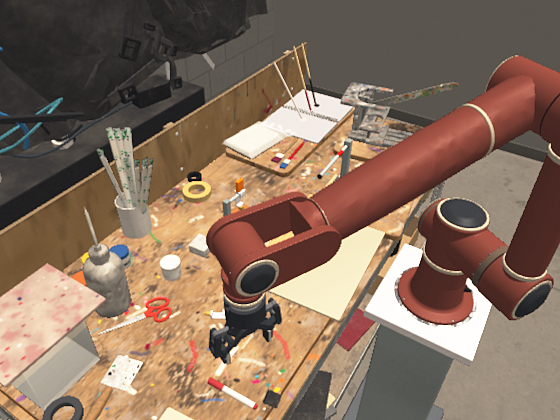

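Run:
```python
from h import *
a=cv2.imread('pics/top0.png');b=cv2.imread('pics/side0.png')
A=cv2.resize(a[125:255,230:464],None,fx=3.4,fy=3.4,interpolation=cv2.INTER_CUBIC)
B=cv2.resize(b[165:225,205:265],(150,150));C=cv2.resize(a[200:250,150:200],(150,150))
D=cv2.resize(b[130:200,310:400],(190,150))
o=np.zeros((600,800,3),np.uint8);o[:442,:795]=A[:442,:795];o[445:595,:150]=B;o[445:595,160:310]=C;o[445:595,320:510]=D
cv2.imwrite('pics/c1.png',o)
im,P=cloud('top','top0')
for u,v in[(302,143),(295,148),(275,148),(285,148),(310,160),(247,223),(240,232),(320,232),(357,226),(390,226),(420,224),(447,223),(181,146),(231,149),(400,282)]:print(u,v,np.round(P[v,u],3))
```

```text
302 143 [0.666 0.016 0.13 ]
295 148 [0.683 0.033 0.009]
275 148 [0.669 0.088 0.068]
285 148 [0.682 0.062 0.013]
310 160 [ 0.647 -0.01   0.009]
247 223 [0.462 0.162 0.089]
240 232 [0.438 0.18  0.09 ]
320 232 [ 0.437 -0.031  0.088]
357 226 [ 0.448 -0.112  0.182]
390 226 [ 0.448 -0.192  0.179]
420 224 [ 0.453 -0.264  0.18 ]
447 223 [ 0.454 -0.324  0.19 ]
181 146 [0.678 0.349 0.061]
231 149 [0.675 0.215 0.032]
400 282 [ 0.298 -0.261  0.   ]
```

View pics/c1.png

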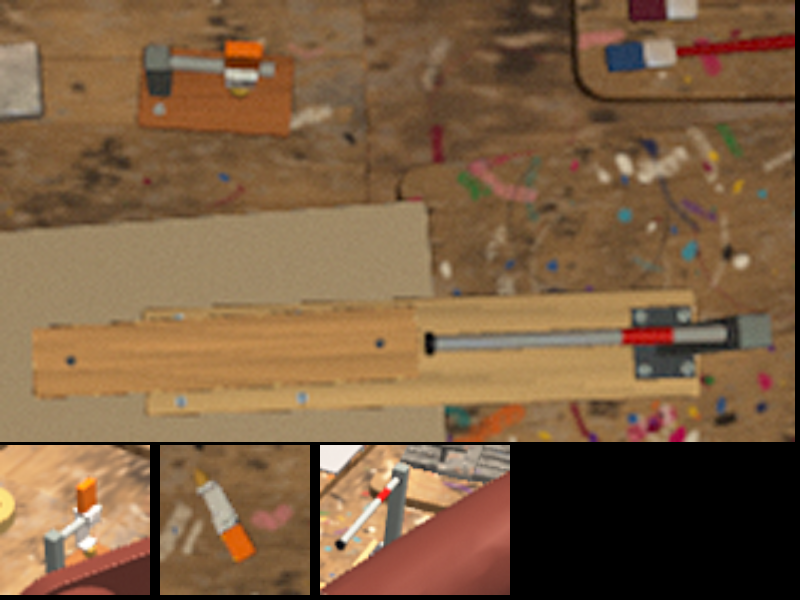

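Run:
```python
from h import *
im,P=cloud('top','top0')
print(np.round(ctrl.camera_info('wrist')['T_tool_cam'],3).tolist(), ctrl.camera_info('wrist')['camera_matrix'][0])
hsv=cv2.cvtColor(im,cv2.COLOR_RGB2HSV).astype(int)
v,u=np.indices(im.shape[:2])
box=(u>230)&(u<470)&(v>180)&(v<260)
Z=P[...,2]
def px(m): return [plane('top',a,b,zz)for a,b in zip(u[m],v[m])]
rail=box&(u>352)&(u<440)&(Z>.168)&(Z<.19)
zz=.174;Q=np.array(px(rail))
vx,vy,x0,y0=cv2.fitLine(Q[:,:2].astype(np.float32),cv2.DIST_HUBER,0,.01,.01).ravel()
print('rail dir',vx,vy,'pt',x0,y0,'y range',Q[:,1].min(),Q[:,1].max(),'az deg',np.degrees(np.arctan2(vy,vx)))
red=rail&((hsv[...,0]<8)|(hsv[...,0]>172))&(hsv[...,1]>150)
q=np.array(px(red));print('red',q.mean(0),q.min(0),q.max(0),red.sum())
blk=rail&(hsv[...,2]<45)&(u<365);q=np.array(px(blk));print('knob',q.mean(0),q.min(0),q.max(0))
post=box&(u>436)&(Z>.184)&(Z<.2);zz=.192;q=np.array(px(post));print('post',q.mean(0),q.min(0),q.max(0))
pl=box&(Z>.08)&(Z<.1);zz=.088;q=np.array(px(pl),np.float32)[:,:2];r=cv2.minAreaRect(q*1000);print('plank',r,cv2.boxPoints(r)); 
org=(u>280)&(u<325)&(v>130)&(v<175)&(hsv[...,0]<16)&(hsv[...,1]>200)&(Z>.12);zz=.15
q=np.array(px(org),np.float32)[:,:2];print('tab',q.mean(0),cv2.minAreaRect(q*1000),P[org].mean(0),P[org].max(0),P[org].min(0))
pst=(u>260)&(u<290)&(v>130)&(v<160)&(Z>.1);zz=.108;q=np.array(px(pst));print('stand post',q.mean(0),q.min(0),q.max(0))
bar=(u>280)&(u<315)&(v>130)&(v<160)&(Z>.085)&(Z<.107);zz=.097;q=np.array(px(bar),np.float32);print('bar',cv2.fitLine(q[:,:2],cv2.DIST_HUBER,0,.01,.01).ravel(),q.min(0),q.max(0))
```

```text
[[0.0, -0.955, -0.296, 0.074], [1.0, 0.0, 0.0, 0.0], [-0.0, -0.296, 0.955, -0.143], [0.0, 0.0, 0.0, 1.0]] [310.14647446   0.         279.2107561 ]
rail dir 0.03457377 -0.99940217 pt 0.45403492 -0.20980062 y range -0.31163328546165203 -0.10872667233337924 az deg -88.01867
red [ 0.45509134 -0.26624812  0.174     ] [ 0.45038127 -0.28267066  0.174     ] [ 0.46017942 -0.24864617  0.174     ] 72
knob [ 0.45092892 -0.11069564  0.174     ] [ 0.44393749 -0.1137015   0.174     ] [ 0.45603719 -0.10877468  0.174     ]
post [ 0.45743585 -0.33300846  0.192     ] [ 0.44685081 -0.3469063   0.192     ] [ 0.46829843 -0.31627202  0.192     ]Traceback (most recent call last):
  File "<stdin>", line 17, in <module>
  File "<stdin>", line 8, in px
  File "h.py", line 16, in plane
    K,R,t=ext(n,f);r=R@np.linalg.inv(K)@[u,v,1];return t+r*(z-t[2])/r[2]
          ~~~^^^^^
  File "h.py", line 7, in ext
    c=ctrl.camera_info(n);K=np.array(c['camera_matrix'])
ValueError: time passes only in moves, steps and waits
```

```bash
cat >> h.py <<'E'
import functools
ext=functools.lru_cache(None)(ext)
E
python3 - <<'E'
from h import *
im,P=cloud('top','top0')
hsv=cv2.cvtColor(im,cv2.COLOR_RGB2HSV).astype(int)
v,u=np.indices(im.shape[:2]);Z=P[...,2]
def px(m): return np.array([plane('top',a,b,zz)for a,b in zip(u[m],v[m])],np.float32)
box=(u>230)&(u<470)&(v>180)&(v<260)
pl=box&(Z>.08)&(Z<.1);zz=.088;q=px(pl)[:,:2];r=cv2.minAreaRect(q*1000);print('plank',r,cv2.boxPoints(r).tolist(),np.nanmedian(Z[pl])); 
org=(u>280)&(u<325)&(v>130)&(v<175)&(hsv[...,0]<16)&(hsv[...,1]>200)&(Z>.12);zz=.15
q=px(org)[:,:2];print('tab',q.mean(0),cv2.minAreaRect(q*1000),P[org].mean(0),P[org].max(0),P[org].min(0))
pst=(u>260)&(u<290)&(v>130)&(v<160)&(Z>.1);zz=.108;q=px(pst);print('stand post',q.mean(0),q.min(0),q.max(0))
bar=(u>280)&(u<315)&(v>130)&(v<160)&(Z>.085)&(Z<.107);zz=.097;q=px(bar);print('bar',cv2.fitLine(q[:,:2],cv2.DIST_HUBER,0,.01,.01).ravel(),q.min(0),q.max(0))
E
```

```text
plank ((454.56964111328125, -80.21722412109375), (56.03497314453125, 524.5093994140625), 2.922774314880371) [[413.21624755859375, 180.26771545410156], [439.9609375, -343.55938720703125], [495.92303466796875, -340.7021484375], [469.1783447265625, 183.12493896484375]] 0.08857956188605876
tab [0.6675253  0.01878852] ((667.0689697265625, 19.452016830444336), (25.31346321105957, 18.08136749267578), 89.49149322509766) [0.66914622 0.01859821 0.14376668] [0.67667375 0.03194957 0.15520861] [0.66488209 0.0064682  0.12036669]
stand post [0.6759259  0.07949825 0.10799992] [0.66655445 0.04988883 0.108     ] [0.6855282  0.09217682 0.108     ]
bar [0.15855841 0.98734957 0.6708807  0.03611001] [ 0.65800285 -0.00609723  0.097     ] [0.6802011 0.0712738 0.097    ]
```

Call:
jog_arm(
  plan=[
    [-0.6,-0.8,0,0,0,0.19,1],
    [-0.6,-0.8,0,0,0,0.19,1],
    [-0.6,-0.8,0,0,0,0.19,1],
    [-0.6,-0.8,0,0,0,0.19,1],
    [-0.8,-0.5,0,0,0,0.19,1],
    [-0.8,-0.4,0,0,0,0.19,1],
    [-0.9,-0.2,0,0,0,0.19,1],
    [-0.9,0.1,0,0,0,0.13,1],
  ],
  grip_force=20,
)

```text
t: 0.9
tool_pos: [0.2581, 0.4177, 0.2307]
tool_rot: [2.223, 2.22, -0.002]
contact_force: [0.6, -0.1, 0.1]
opening: 0.0857
grip_force: 0.0
```

Call:
jog_arm(
  plan=[
    [-0.5,1,0,0,0,0,1],
    [-0.5,1,0,0,0,0,1],
    [-0.5,1,0,0,0,0,1],
    [-0.5,1,0,0,0,0,1],
    [-0.5,1,0,0,0,0,1],
    [-0.5,1,0,0,0,0,1],
    [-0.5,1,0,0,0,0,1],
  ],
)

```text
t: 1.6
tool_pos: [0.3993, 0.3485, 0.2307]
tool_rot: [-2.218, -2.225, 0.001]
contact_force: [0.1, -0.4, -0.0]
opening: 0.0855
grip_force: 0.0
```

Call:
jog_arm(
  plan=[
    [-0.5,1,0,0,0,0,1],
    [-0.5,1,0,0,0,0,1],
    [-0.5,1,0,0,0,0,1],
    [-0.5,1,0,0,0,0,1],
    [-0.5,1,0,0,0,0,1],
    [-0.5,1,0,0,0,0,1],
    [-0.5,1,0,0,0,0,1],
  ],
)

```text
t: 2.3
tool_pos: [0.5399, 0.279, 0.2308]
tool_rot: [-2.217, -2.225, 0.001]
contact_force: [-0.8, 0.2, 0.7]
opening: 0.0854
grip_force: 0.0
```

Call:
jog_arm(
  plan=[
    [-0.5,1,0,0,0,0,1],
    [-0.5,1,0,0,0,0,1],
    [-0.5,1,0,0,0,0,1],
    [-0.5,1,0,0,0,0,1],
    [-0.5,1,0,0,0,0,1],
    [-0.5,1,0,0,0,0,1],
    [0,0,0,0,0,0,1],
    [0,0,0,0,0,0,1],
  ],
)

```text
t: 3.1
tool_pos: [0.6592, 0.2198, 0.2306]
tool_rot: [-2.218, -2.224, 0.002]
contact_force: [-0.6, -0.6, 0.2]
opening: 0.0853
grip_force: 0.0
```

Run:
```python
from h import *
snap('wrist','w1');snap('side','s1');print(ctrl.get_obs()['tool_pos'],ctrl.get_obs()['tool_rot'])
a=cv2.imread('pics/w1.png');b=cv2.imread('pics/s1.png')
K,R,t=ext('wrist','w1');c=K@(R.T@(np.array([.668,.019,.1])-t));c=(c/c[2])[:2].astype(int);print(c)
x,y=np.clip(c[0]-50,0,460),np.clip(c[1]-50,0,320)
o=np.zeros((420,800,3),np.uint8);o[:,:400]=cv2.resize(a,(400,420*400//560)).repeat(1,0)[:300].__class__ and cv2.copyMakeBorder(cv2.resize(a,(400,300)),0,120,0,0,cv2.BORDER_CONSTANT)
o[:400,400:]=cv2.resize(a[y:y+100,x:x+100],(400,400),interpolation=cv2.INTER_CUBIC)
print(x,y);cv2.imwrite('pics/c2.png',o)
```

```text
[0.65864619 0.22040038 0.23099104] [-2.21671738e+00 -2.22520014e+00  8.28610783e-04]
[285 372]
235 320
```

View pics/c2.png

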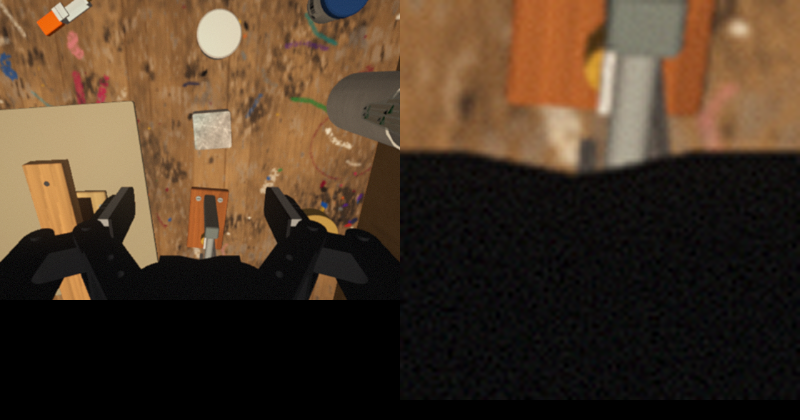

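Call:
jog_arm(
  plan=[
    [-1,-0.6,0,0,0,0,1],
    [-1,-0.6,0,0,0,0,1],
    [-1,-0.6,0,0,0,0,1],
    [-1,-0.6,0,0,0,0,1],
    [-1,-0.6,0,0,0,0,1],
    [-0.5,0,0,0,0,0,1],
    [0,0,0,0,0,0,1],
    [0,0,0,0,0,0,1],
  ],
)

```text
t: 4.0
tool_pos: [0.5998, 0.1105, 0.2315]
tool_rot: [-2.217, -2.225, -0.001]
contact_force: [-0.3, -0.1, -1.2]
opening: 0.0855
grip_force: 0.0
```

Run:
```python
from h import *
snap('wrist','w2');snap('side','s2')
a=cv2.imread('pics/w2.png');b=cv2.imread('pics/s2.png')
K,R,t=ext('wrist','w2');c=K@(R.T@(np.array([.668,.019,.1])-t));c=(c/c[2])[:2].astype(int);print(c)
x,y=np.clip(c[0]-60,0,440),np.clip(c[1]-60,0,300)
o=np.zeros((400,800,3),np.uint8)
o[:,400:]=cv2.resize(a[y:y+120,x:x+120],(400,400),interpolation=cv2.INTER_CUBIC)
K,R,t=ext('side');c=K@(R.T@(np.array([.668,.019,.1])-t));c=(c/c[2])[:2].astype(int);print(c,x,y)
o[:,:400]=cv2.resize(b[c[1]-40:c[1]+40,c[0]-40:c[0]+40],(400,400),interpolation=cv2.INTER_CUBIC)
cv2.imwrite('pics/c3.png',o)
im,P=cloud('top','top0')
for v in range(136,156): print(v,[tuple((P[v,u]*1000).astype(int)[[0,2]]) for u in (299,301,303)])
```

```text
[345 284]
[240 192] 285 224
136 [(np.int64(720), np.int64(0)), (np.int64(720), np.int64(1)), (np.int64(720), np.int64(0))]
137 [(np.int64(676), np.int64(149)), (np.int64(675), np.int64(151)), (np.int64(675), np.int64(151))]
138 [(np.int64(673), np.int64(150)), (np.int64(673), np.int64(151)), (np.int64(673), np.int64(150))]
139 [(np.int64(670), np.int64(151)), (np.int64(670), np.int64(150)), (np.int64(671), np.int64(147))]
140 [(np.int64(668), np.int64(151)), (np.int64(668), np.int64(150)), (np.int64(667), np.int64(151))]
141 [(np.int64(667), np.int64(144)), (np.int64(666), np.int64(146)), (np.int64(666), np.int64(148))]
142 [(np.int64(667), np.int64(135)), (np.int64(666), np.int64(138)), (np.int64(665), np.int64(140))]
143 [(np.int64(666), np.int64(127)), (np.int64(666), np.int64(129)), (np.int64(665), np.int64(131))]
144 [(np.int64(666), np.int64(116)), (np.int64(665), np.int64(120)), (np.int64(666), np.int64(117))]
145 [(np.int64(665), np.int64(108)), (np.int64(665), np.int64(111)), (np.int64(666), np.int64(106))]
146 [(np.int64(663), np.int64(107)), (np.int64(663), np.int64(106)),
[... 218 characters left out ...]
np.int64(103))]
149 [(np.int64(659), np.int64(89)), (np.int64(659), np.int64(91)), (np.int64(658), np.int64(95))]
150 [(np.int64(667), np.int64(46)), (np.int64(667), np.int64(45)), (np.int64(665), np.int64(52))]
151 [(np.int64(664), np.int64(46)), (np.int64(665), np.int64(42)), (np.int64(665), np.int64(41))]
152 [(np.int64(663), np.int64(41)), (np.int64(662), np.int64(44)), (np.int64(670), np.int64(11))]
153 [(np.int64(666), np.int64(16)), (np.int64(667), np.int64(11)), (np.int64(666), np.int64(13))]
154 [(np.int64(663), np.int64(14)), (np.int64(664), np.int64(11)), (np.int64(663), np.int64(14))]
155 [(np.int64(661), np.int64(12)), (np.int64(661), np.int64(11)), (np.int64(661), np.int64(8))]
```

View pics/c3.png

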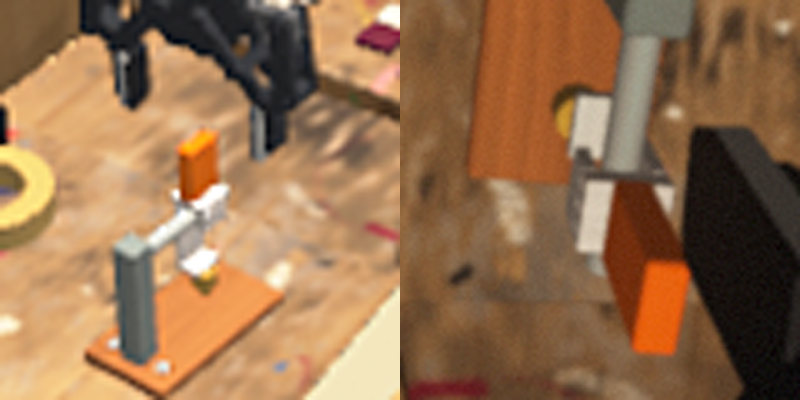

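Run:
```python
from h import *
im,P=cloud('wrist','w2')
v,u=np.indices(im.shape[:2]);Z=P[...,2];X=P[...,0];Y=P[...,1]
near=(abs(X-.67)<.03)
hsv=cv2.cvtColor(im,cv2.COLOR_RGB2HSV).astype(int)
bar=near&(Z>.088)&(Z<.104)&(Y>.04)&(Y<.065)&(hsv[...,1]<80)
b=P[bar];print('bar',bar.sum(),b.mean(0),cv2.fitLine(b.astype(np.float32)[:,:2],cv2.DIST_HUBER,0,.01,.01).ravel(),b[:,2].max())
org=near&(hsv[...,0]<16)&(hsv[...,1]>200)&(Z>.146)
q=P[org].astype(np.float32)[:,:2];print('tabtop',org.sum(),cv2.minAreaRect(q*1000),P[org].mean(0))
pst=near&(Z>.104)&(Z<.113)&(Y>.055);q=P[pst].astype(np.float32)[:,:2];print('post',pst.sum(),cv2.minAreaRect(q*1000))
s=near&(hsv[...,0]<16)&(hsv[...,1]>200)&(Z>.115)&(Z<.14);b=P[s];print('tab side',s.sum(),b.mean(0),cv2.fitLine(b.astype(np.float32)[:,:2],cv2.DIST_HUBER,0,.01,.01).ravel())
im,P=cloud('top','top0')
v,u=np.indices(im.shape[:2]);Z=P[...,2]
m=(u>230)&(u<365)&(v>180)&(v<260)&(Z>.08)&(Z<.1)
q=np.array([plane('top',a,b,.088)for a,b in zip(u[m],v[m])],np.float32)[:,:2];r=cv2.minAreaRect(q*1000);print('plank',r,cv2.boxPoints(r).round(0).tolist())
```

```text
bar 271 [0.67401229 0.05254251 0.0992424 ] [0.10359131 0.99461997 0.6740123  0.0525425 ] 0.10227030082380056
tabtop 517 ((660.7100219726562, 64.31005096435547), (32.43988800048828, 118.14070892333984), 2.289633274078369) [0.66980055 0.0373553  0.17609307]
post 450 ((677.8595581054688, 85.93053436279297), (20.10297966003418, 20.18250846862793), 85.69248962402344)
tab side 344 [0.66932382 0.02608018 0.12825982] [0.20829958 0.9780651  0.66822183 0.0244333 ]
plank ((448.83544921875, 32.09368896484375), (56.03497314453125, 299.5950012207031), 2.922774314880371) [[413.0, 180.0], [428.0, -119.0], [484.0, -116.0], [469.0, 183.0]]
```

Call:
jog_arm(
  plan=[
    [-0.9,0.7,0,0,0,0,1],
    [-0.9,0.7,0,0,0,0,1],
    [-0.9,0.7,0,0,0,0,1],
    [-0.9,0.7,0,0,0,0,1],
    [-0.95,0.75,0,0,0,0.11,1],
    [0,0,0,0,0,0,1],
    [0,0,1,0,0,0,1],
    [0,0,0.5,0,0,0,1],
  ],
)

```text
t: 4.9
tool_pos: [0.6706, 0.0188, 0.1996]
tool_rot: [-2.31, -2.126, 0.002]
contact_force: [-0.5, 0.1, -1.4]
opening: 0.0852
grip_force: 0.0
```

Run:
```python
from h import *
snap('wrist','w3');snap('top','t3');snap('side','s3');print(ctrl.get_obs()['tool_pos'],ctrl.get_obs()['tool_rot'])
im,P=cloud('wrist','w3')
Z=P[...,2];X=P[...,0];hsv=cv2.cvtColor(im,cv2.COLOR_RGB2HSV).astype(int)
m=(abs(X-.67)<.04)&(hsv[...,0]<16)&(hsv[...,1]>180)&(Z>.143)&(Z<.156)
q=P[m].astype(np.float32)[:,:2];print(m.sum(),cv2.minAreaRect(q*1000),P[m].mean(0))
q=np.argwhere(m)[:,::-1];q=np.array([plane('wrist',a,b,.15,'w3')for a,b in q],np.float32)[:,:2];print(cv2.minAreaRect(q*1000))
```

```text
[0.67015616 0.01929205 0.19982117] [-2.30952189 -2.12653535  0.0029801 ]
669 ((672.8756713867188, 19.690563201904297), (27.4962215423584, 10.8615083694458), 85.12156677246094) [0.67281251 0.02062193 0.15019395]
((672.9420776367188, 20.920190811157227), (29.00730323791504, 10.831733703613281), 85.30158233642578)
```

View pics/w3.png

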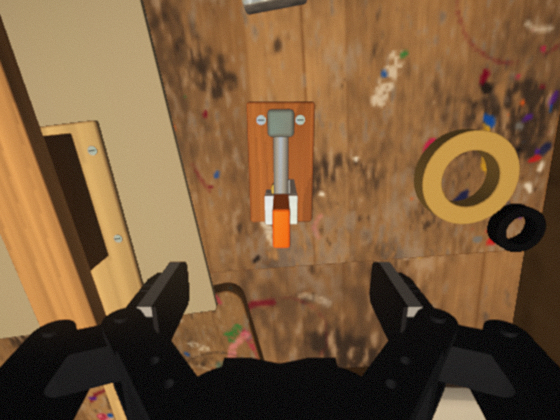

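Call:
jog_arm(
  plan=[
    [0.05,0.13,1,0,0,0,1],
    [0,0,1,0,0,0,1],
    [0,0,1,0,0,0,1],
    [0,0,1,0,0,0,1],
    [0,0,0.25,0,0,0,1],
    [0,0,0,0,0,0,-1],
    [0,0,0,0,0,0,-1],
    [0,0,0,0,0,0,-1],
  ],
  grip_force=40,
)

```text
t: 5.85
tool_pos: [0.6747, 0.0199, 0.1183]
tool_rot: [2.31, 2.126, 0.003]
contact_force: [0.1, 0.3, -0.3]
opening: 0.0441
grip_force: 0.0
```

Call:
jog_arm(
  plan=[
    [0,0,0,0,0,0,-1],
    [0,0,0,0,0,0,-1],
    [0,0,0,0,0,0,-1],
    [0,0,0,0,0,0,-1],
  ],
)

```text
t: 6.25
tool_pos: [0.6738, 0.0199, 0.1172]
tool_rot: [2.311, 2.127, 0.001]
contact_force: [-2.2, 0.5, 4.4]
opening: 0.0114
grip_force: 41.7
```

Call:
jog_arm(
  plan=[
    [0,0,-0.3,0,0,0,-1],
    [0,0,-0.4,0,0,0,-1],
    [0,0,-0.5,0,0,0,-1],
    [0,0,-0.4,0,0,0,-1],
    [0,0,0,0,0,0,-1],
    [0,0,0,0,0,0,-1],
  ],
)

```text
t: 6.85
tool_pos: [0.6738, 0.0198, 0.1488]
tool_rot: [2.311, 2.127, 0.001]
contact_force: [-0.2, 0.2, -1.8]
opening: 0.0115
grip_force: 41.1
```

Run:
```python
from h import *
snap('wrist','w4');snap('side','s4');snap('top','t4')
```

Call:
jog_arm(
  plan=[
    [0,0.4,0.1,0,0,0,-1],
    [0,0.6,0,0,0,0,-1],
    [0,0.7,0,0,0,0,-1],
    [0,0.7,0,0,0,0,-1],
    [0,0,0,0,0,0,-1],
    [0,0,-1,0,0,0,-1],
    [0,0,-1,0,0,0,-1],
    [-0.5,0,-1,0,0,0,-1],
  ],
)

```text
t: 7.8
tool_pos: [0.7201, 0.0069, 0.2061]
tool_rot: [-2.309, -2.128, 0.001]
contact_force: [-0.0, -0.2, -0.4]
opening: 0.0114
grip_force: 41.1
```

Run:
```python
from h import *
snap('side','s5');snap('top','t5');snap('wrist','w5');print(ctrl.get_obs()['tool_pos'],ctrl.get_obs()['tool_rot'])
b=cv2.imread('pics/s5.png')
cv2.imwrite('pics/c5.png',cv2.resize(b[120:260,150:340],None,fx=3,fy=3,interpolation=cv2.INTER_CUBIC))
```

```text
[0.72138811 0.005588   0.20808428] [2.31074273 2.12482587 0.00366415]
```

View pics/c5.png

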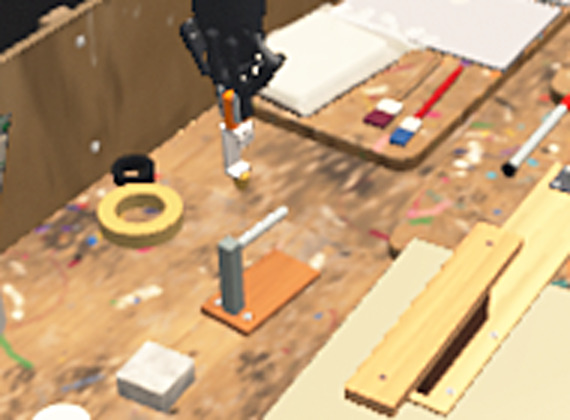

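Call:
jog_arm(
  plan=[
    [0,0,-0.85,0,0,-0.15,-1],
    [-0.8,-0.9,0,0,0,0,-1],
    [-0.8,-0.9,0,0,0,0,-1],
    [-0.8,-0.9,0,0,0,0,-1],
    [-0.8,-0.9,0,0,0,0,-1],
    [-0.8,-0.9,0,0,0,0,-1],
    [-0.8,-0.9,0,0,0,0,-1],
    [-0.8,-0.9,0,0,0,0,-1],
  ],
)

```text
t: 8.75
tool_pos: [0.5969, -0.1103, 0.2209]
tool_rot: [-2.18, -2.258, 0.002]
contact_force: [-0.4, -0.5, -0.8]
opening: 0.0117
grip_force: 41.0
```

Call:
jog_arm(
  plan=[
    [-0.8,-0.9,0,0,0,0,-1],
    [-0.8,-0.9,0,0,0,0,-1],
    [-0.8,-0.9,0,0,0,0,-1],
    [-0.8,-0.9,0,0,0,0,-1],
    [-0.8,-0.8,0,0,0,0,-1],
    [-0.4,-0.2,0,0,0,0,-1],
    [0,0,0,0,0,0,-1],
    [0,0,0,0,0,0,-1],
  ],
)

```text
t: 9.55
tool_pos: [0.5098, -0.2009, 0.2226]
tool_rot: [-2.182, -2.259, -0.001]
contact_force: [0.3, 0.4, -0.3]
opening: 0.0112
grip_force: 41.1
```

Run:
```python
from h import *
print(ctrl.get_obs()['tool_pos'],ctrl.get_obs()['tool_rot'])
for n in('wrist','side','top'):snap(n,n+'6')
im,P=cloud('wrist','wrist6')
v,u=np.indices(im.shape[:2]);X,Y,Z=P[...,0],P[...,1],P[...,2]
hsv=cv2.cvtColor(im,cv2.COLOR_RGB2HSV).astype(int)
m=(abs(X-.452)<.02)&(Z>.165)&(Z<.187)&(Y<-.1)&(Y>-.3)
b=P[m];print('rail',m.sum(),b.mean(0),b[:,2].max(),cv2.fitLine(b.astype(np.float32)[:,:2],cv2.DIST_HUBER,0,.01,.01).ravel())
a=cv2.resize(cv2.imread('pics/wrist6.png'),(400,300));s=cv2.imread('pics/side6.png')[90:240,230:430]
cv2.imwrite('pics/c6.png',np.hstack([a,cv2.resize(s,(400,300))]))
```

```text
[ 0.50984434 -0.20093571  0.22255021] [-2.18160035e+00 -2.25894392e+00 -6.20526981e-04]
rail 4501 [ 0.45479241 -0.17022538  0.17927927] 0.18510775019600792 [ 0.04114011 -0.9991534   0.45516345 -0.16887522]
```

View pics/c6.png

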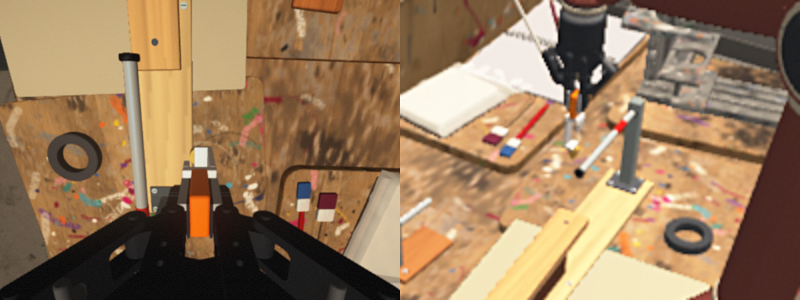

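Call:
jog_arm(
  plan=[
    [0,-0.5,0,0,0,0,-1],
    [0,-0.7,0,0,0,0,-1],
    [0,-0.7,0,0,0,0,-1],
    [0,-0.5,0,0,0,0,-1],
    [0,-0.36,0,0,0,0,-1],
    [0,0,0,0,0,0,-1],
    [0,0,0,0,0,0,-1],
  ],
)

```text
t: 10.4
tool_pos: [0.4546, -0.2035, 0.2235]
tool_rot: [2.182, 2.259, 0.0]
contact_force: [0.2, -0.2, -0.5]
opening: 0.0113
grip_force: 41.1
```

Run:
```python
from h import *
for n in('wrist','side','top'):snap(n,n+'7')
print(ctrl.get_obs()['tool_pos'],ctrl.get_obs()['contact_force'])
for n in('wrist','top'):
    im,P=cloud(n,n+'7');X,Y,Z=P[...,0],P[...,1],P[...,2]
    hsv=cv2.cvtColor(im,cv2.COLOR_RGB2HSV).astype(int)
    near=(abs(X-.455)<.03)&(Y<-.12)&(Y>-.3)
    for lo,hi in((-.175,-.13),(-.245,-.225)):
        m=near&(Z>.165)&(Z<.187)&(Y>lo)&(Y<hi);b=P[m]
        if m.sum()>5:print(n,'rail',m.sum(),b.mean(0),b.min(0),b.max(0))
    m=near&(hsv[...,0]<16)&(hsv[...,1]>180)&(Z>.2)&(Z<.3)
    if m.sum()>5:print(n,'tab',m.sum(),P[m].mean(0),P[m].min(0),P[m].max(0))
a=cv2.resize(cv2.imread('pics/wrist7.png')[180:360,180:380],(400,360));s=cv2.imread('pics/side7.png')[90:180,290:390]
cv2.imwrite('pics/c7.png',np.hstack([a,cv2.resize(s,(400,360),interpolation=cv2.INTER_CUBIC)]))
```

```text
[ 0.45481845 -0.20345357  0.22336016] [-0.52526123 -0.23912358 -1.27169467]
wrist rail 1494 [ 0.45282724 -0.15168668  0.17934992] [ 0.44650265 -0.17487191  0.17426938] [ 0.45943874 -0.13001091  0.18241006]
wrist tab 2586 [ 0.45535311 -0.19879987  0.25098657] [ 0.42692409 -0.21883397  0.21756532] [ 0.47421902 -0.18625027  0.29652603]
top rail 92 [ 0.45180284 -0.15243527  0.17902636] [ 0.44598162 -0.17472501  0.17320226] [ 0.45822383 -0.13025812  0.18334929]
top tab 7 [ 0.45458875 -0.19150644  0.23020193] [ 0.45056857 -0.19203841  0.21889738] [ 0.45859949 -0.19120522  0.24490685]
```

View pics/c7.png

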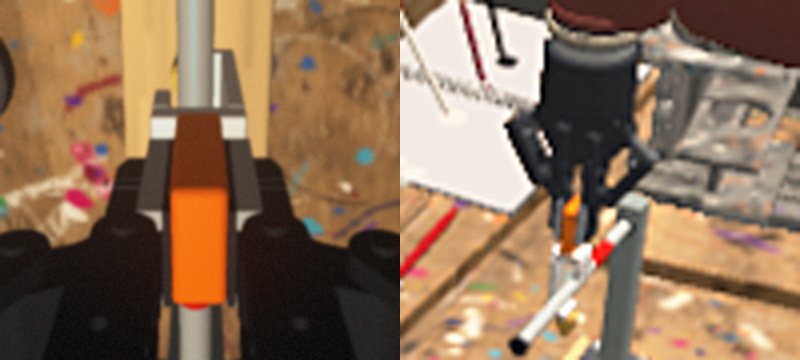

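Call:
jog_arm(
  plan=[
    [0,0,0.3,0,0,0,-1],
    [0,0,0.3,0,0,0,-1],
    [0,0,0.3,0,0,0,-1],
    [0,0,0.2,0,0,0,-1],
    [0,0,0,0,0,0,-1],
    [0,0,0,0,0,0,-1],
  ],
)

```text
t: 11.15
tool_pos: [0.4545, -0.2034, 0.2011]
tool_rot: [-2.182, -2.26, 0.0]
contact_force: [0.8, -0.6, -1.9]
opening: 0.0112
grip_force: 41.1
```

Call:
jog_arm(
  plan=[
    [0,0,0.1,0,0,0,-1],
    [0,0,0.04,0,0,0,-1],
    [0,0,0,0,0,0,-1],
    [0,0,0,0,0,0,-1],
  ],
)

```text
t: 11.55
tool_pos: [0.4545, -0.2034, 0.1986]
tool_rot: [2.182, 2.26, 0.0]
contact_force: [-0.5, -0.4, -1.0]
opening: 0.0117
grip_force: 41.1
```

Run:
```python
from h import *
for n in('wrist','side','top'):snap(n,n+'8')
o=ctrl.get_obs();print(o['tool_pos'],o['contact_force'])
# red band from side & top, cast at rail line; pixels on plane z=.174 from top
for f in('top0','top4') if False else ('top0','top8','top6'):
    im,P=cloud('top',f);hsv=cv2.cvtColor(im,cv2.COLOR_RGB2HSV).astype(int);v,u=np.indices(hsv.shape[:2])
    m=(u>400)&(u<440)&(v>214)&(v<234)&((hsv[...,0]<8)|(hsv[...,0]>172))&(hsv[...,1]>130)
    q=np.array([plane('top',a,b,.176)for a,b in zip(u[m],v[m])])
    if len(q):print(f,len(q),q.mean(0),q[:,1].min(),q[:,1].max())
# side: intersect pixel ray with vertical plane through rail
K,R,t=ext('side')
for f in('side6','side8'):
    im,P=cloud('side',f);hsv=cv2.cvtColor(im,cv2.COLOR_RGB2HSV).astype(int);v,u=np.indices(hsv.shape[:2])
    m=((hsv[...,0]<8)|(hsv[...,0]>172))&(hsv[...,1]>150)&(abs(P[...,0]-.456)<.02)&(abs(P[...,1]+.265)<.04)&(P[...,2]>.15)
    print(f,m.sum(),np.nanmean(P[m],0),P[m].min(0),P[m].max(0))
    q=np.array([plane('side',a,b,.177)for a,b in zip(u[m],v[m])]);print(q[:,1].min(),q[:,1].max(),q[:,1].mean())
```

```text
[ 0.4545331  -0.20347221  0.19860474] [ 0.17662216 -0.90830846 -1.94731771]
top0 83 [ 0.45405383 -0.26605585  0.176     ] -0.28197738634416464 -0.24802396471521101
top8 679 [ 0.45305293 -0.26659895  0.176     ] -0.3113458525312747 -0.21861530628199385
top6 232 [ 0.44630607 -0.24510062  0.176     ] -0.28197738634416464 -0.21861530628199385
side6 30 [ 0.45580095 -0.25487374  0.26671526] [ 0.44753954 -0.28001351  0.17361055] [ 0.47492556 -0.22686511  0.54935243]
-1.1366364608568047 -0.24784647922001501 -0.46830767562893705
side8 22 [ 0.44818167 -0.25543977  0.25841249] [ 0.43769545 -0.27648938  0.17188672] [ 0.4571423  -0.22508657  0.52115997]
-1.022736958833357 -0.24784647922001501 -0.4383367215766103
```

Call:
jog_arm(
  plan=[
    [-0.3,0,0,0,0,0,-1],
    [-0.6,0,0,0,0,0,-1],
    [-0.6,0,0,0,0,0,-1],
    [-0.6,0,0,0,0,0,-1],
    [-0.6,0,0,0,0,0,-1],
    [-0.4,0,0,0,0,0,-1],
    [0,0,0,0,0,0,-1],
    [0,0,0,0,0,0,-1],
  ],
)

```text
t: 12.5
tool_pos: [0.4566, -0.2655, 0.1984]
tool_rot: [-2.183, -2.259, -0.0]
contact_force: [0.1, -0.0, -0.6]
opening: 0.0111
grip_force: 41.0
```

Run:
```python
from h import *
for n in('wrist','side','top'):snap(n,n+'9')
o=ctrl.get_obs();print(o['tool_pos'],o['contact_force'])
a=cv2.resize(cv2.imread('pics/wrist9.png')[180:360,180:380],(400,360));s=cv2.imread('pics/side9.png')[90:180,310:410]
cv2.imwrite('pics/c9.png',np.hstack([a,cv2.resize(s,(400,360),interpolation=cv2.INTER_CUBIC)]))
```

```text
[ 0.45666098 -0.26499929  0.19844575] [ 0.93693758 -0.58022945 -1.27284298]
```

View pics/c9.png

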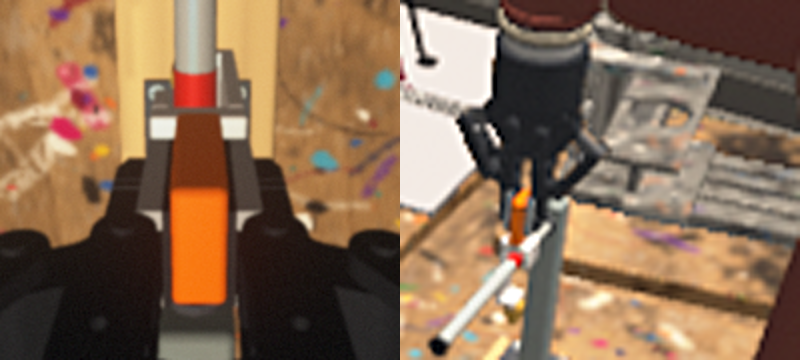

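Run:
```python
from h import *
z=np.load('pics/wrist9.npz');im=z['im'];hsv=cv2.cvtColor(im,cv2.COLOR_RGB2HSV).astype(int);col=277
for r in range(212,244,2):print(r,im[r,col].tolist(),plane('wrist',col,r,.180,'wrist9').round(4)[:2],plane('wrist',col,r,.188,'wrist9').round(4)[:2])
```

```text
212 [194, 202, 181] [ 0.4555 -0.2434] [ 0.4555 -0.2408]
214 [191, 200, 181] [ 0.4556 -0.2446] [ 0.4555 -0.2419]
216 [188, 175, 155] [ 0.4556 -0.2457] [ 0.4556 -0.243 ]
218 [236, 60, 46] [ 0.4557 -0.2469] [ 0.4556 -0.2441]
220 [236, 59, 44] [ 0.4557 -0.2481] [ 0.4557 -0.2452]
222 [235, 52, 40] [ 0.4557 -0.2492] [ 0.4557 -0.2463]
224 [234, 55, 39] [ 0.4558 -0.2504] [ 0.4557 -0.2475]
226 [234, 55, 41] [ 0.4558 -0.2516] [ 0.4558 -0.2486]
228 [234, 53, 43] [ 0.4558 -0.2528] [ 0.4558 -0.2497]
230 [234, 56, 41] [ 0.4559 -0.254 ] [ 0.4558 -0.2508]
232 [236, 52, 42] [ 0.4559 -0.2552] [ 0.4559 -0.252 ]
234 [127, 83, 73] [ 0.456  -0.2564] [ 0.4559 -0.2531]
236 [111, 77, 57] [ 0.456  -0.2576] [ 0.4559 -0.2543]
238 [115, 52, 22] [ 0.456  -0.2588] [ 0.456  -0.2554]
240 [116, 56, 28] [ 0.4561 -0.26  ] [ 0.456  -0.2566]
242 [111, 52, 20] [ 0.4561 -0.2612] [ 0.4561 -0.2578]
```

Call:
jog_arm(
  plan=[
    [0,0,0.08,0,0,0,-1],
    [0,0,0,0,0,0,-1],
    [0,0,0,0,0,0,-0.6],
    [0,0,0,0,0,0,-0.4],
    [0,0,0,0,0,0,0],
    [0,0,0,0,0,0,0.5],
    [0,0,0,0,0,0,1],
    [0,0,0,0,0,0,1],
  ],
)

```text
t: 13.45
tool_pos: [0.4566, -0.2654, 0.1969]
tool_rot: [-2.183, -2.26, -0.0]
contact_force: [0.3, 0.4, 0.8]
opening: 0.0815
grip_force: 0.0
```

Call:
jog_arm(
  plan=[
    [0,0,-0.5,0,0,0,1],
    [0,0,-1,0,0,0,1],
    [0,0,-1,0,0,0,1],
    [0,0,-1,0,0,0,1],
    [0.5,0,-0.5,0,0,0,1],
    [1,0,0,0,0,0,1],
    [1,0,0,0,0,0,1],
    [1,0,0,0,0,0,1],
  ],
)

```text
t: 14.25
tool_pos: [0.454, -0.1942, 0.2771]
tool_rot: [-2.183, -2.259, -0.0]
contact_force: [-0.1, -0.1, 0.3]
opening: 0.0853
grip_force: 0.0
```

Run:
```python
from h import *
for n in('wrist','side','top'):snap(n,n+'10')
o=ctrl.get_obs();print(o['tool_pos'],o['contact_force'])
for n in('wrist','top'):
    im,P=cloud(n,n+'10');X,Y,Z=P[...,0],P[...,1],P[...,2]
    hsv=cv2.cvtColor(im,cv2.COLOR_RGB2HSV).astype(int)
    m=(abs(X-.457)<.03)&(abs(Y+.265)<.03)&(hsv[...,0]>4)&(hsv[...,0]<16)&(hsv[...,1]>180)&(Z>.19)&(Z<.25)
    b=P[m];print(n,'tab',m.sum(),b.mean(0),b.min(0),b.max(0))
    top=m&(Z>.226);q=P[top].astype(np.float32)[:,:2]*1000;print(cv2.minAreaRect(q))
    m=(abs(X-.45)<.05)&(Y>-.14)&(Y<.2)&(Z>.08)&(Z<.096);b=P[m];print('plank',b.min(0),b.max(0),cv2.minAreaRect((b[:,:2]*1000).astype(np.float32)))
```

```text
[ 0.45417888 -0.19438234  0.27705964] [ 0.0766436  -0.71930965  0.62858685]
wrist tab 868 [ 0.45859955 -0.25986595  0.22299097] [ 0.45278005 -0.28004336  0.19183579] [ 0.46507357 -0.25100584  0.232424  ]
((459.189453125, -265.6171875), (11.076793670654297, 28.749906539916992), 1.8228042125701904)
plank [ 0.42457665 -0.11695043  0.08031104] [ 0.48466004 -0.01944835  0.09125922] ((454.8356628417969, -68.11390686035156), (56.072296142578125, 96.61841583251953), 3.0026752948760986)<stdin>:8: RuntimeWarning: Mean of empty slice.
  ret = um.true_divide(
Traceback (most recent call last):
ValueError: zero-size array to reduction operation minimum which has no identity
```

Call:
jog_arm(
  plan=[
    [1,0,0,0,0,0,1],
    [1,0,0,0,0,0,1],
    [1,0,0,0,0,0,1],
    [1,0,0,0,0,0,1],
    [1,0,0,0,0,0,1],
    [1,0,0,0,0,0,1],
    [1,0,0,0,0,0,1],
    [1,0,0,0,0,0,1],
  ],
)

```text
t: 15.2
tool_pos: [0.4487, -0.0353, 0.2769]
tool_rot: [2.183, 2.259, -0.0]
contact_force: [0.1, -0.3, 0.1]
opening: 0.0852
grip_force: 0.0
```

Call:
jog_arm(
  plan=[
    [1,0,0,0,0,0,1],
    [1,0,0,0,0,0,1],
    [1,0,0,0,0,0,1],
    [1,0,0,0,0,0,1],
    [1,0,0,0,0,0,1],
    [1,0,0,0,0,0,1],
    [1,0,0,0,0,0,1],
    [1,0,0,0,0,0,1],
  ],
)

```text
t: 16.0
tool_pos: [0.4433, 0.1247, 0.2769]
tool_rot: [2.183, 2.259, -0.0]
contact_force: [-0.6, 0.7, -0.3]
opening: 0.0855
grip_force: 0.0
```

Call:
jog_arm(
  plan=[
    [0.8,0,0,0,0,0,1],
    [0.7,0,0.5,0,0,-0.02,1],
    [0,0,1,0,0,0,1],
    [0,0,1,0,0,0,1],
    [0,0,1,0,0,0,1],
    [0,0,1,0,0,0,1],
    [0,0,0,0,0,0,1],
    [0,0,0,0,0,0,1],
  ],
)

```text
t: 16.8
tool_pos: [0.4422, 0.154, 0.187]
tool_rot: [-2.165, -2.276, 0.001]
contact_force: [0.5, -0.1, 0.3]
opening: 0.0853
grip_force: 0.0
```

Run:
```python
from h import *
for n in('wrist','side','top'):snap(n,n+'11')
o=ctrl.get_obs();print(o['tool_pos'],o['tool_rot'],o['contact_force'])
im,P=cloud('wrist','wrist11');X,Y,Z=P[...,0],P[...,1],P[...,2]
m=(abs(X-.445)<.05)&(Y>-.14)&(Y<.2)&(Z>.08)&(Z<.096);b=P[m]
print(b.min(0),b.max(0),np.median(b[:,2]),cv2.minAreaRect((b[:,:2]*1000).astype(np.float32)))
for lo in(.12,.14,.16):
  c=b[(b[:,1]>lo)&(b[:,1]<lo+.01)];print(lo,c[:,0].min(),c[:,0].max())
```

```text
[0.44307432 0.15436492 0.18859323] [2.16386842 2.27530893 0.00330412] [-0.75153027  0.07729604  0.00600193]
[ 0.41377842 -0.00269165  0.080091  ] [0.47823903 0.18467343 0.0908653 ] 0.08860451751921727 ((446.4761962890625, 90.31678009033203), (56.06387710571289, 186.52340698242188), 3.0082156658172607)
0.12 0.417273011131177 0.47287874786028616
0.14 0.4161446500343593 0.4713659732371169
0.16 0.41491840605548275 0.47035903001743046
```

View pics/wrist11.png

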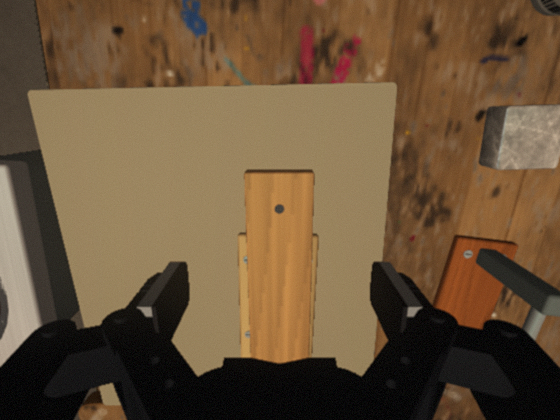

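Call:
jog_arm(
  plan=[
    [0,0.05,1,0,0,-0.01,1],
    [0,0,1,0,0,0,1],
    [0,0,1,0,0,0,1],
    [0,0,1,0,0,0,1],
    [0,0,1,0,0,0,1],
    [0,0,0.9,0,0,0,1],
    [0,0,0.6,0,0,0,1],
    [0,0,0,0,0,0,0.6],
  ],
  grip_force=60,
)

```text
t: 17.75
tool_pos: [0.4423, 0.1542, 0.0559]
tool_rot: [-2.155, -2.284, 0.003]
contact_force: [-0.7, -1.1, -0.1]
opening: 0.0732
grip_force: 0.0
```

Call:
jog_arm(
  plan=[
    [0,0,0,0,0,0,0.4],
    [0,0,0,0,0,0,0],
    [0,0,0,0,0,0,-0.5],
    [0,0,0,0,0,0,-1],
    [0,0,0,0,0,0,-1],
    [0,0,0,0,0,0,-1],
  ],
)

```text
t: 18.35
tool_pos: [0.444, 0.1546, 0.058]
tool_rot: [2.155, 2.284, 0.003]
contact_force: [0.3, 1.1, 5.8]
opening: 0.0553
grip_force: 65.5
```

Call:
jog_arm(
  plan=[
    [-0.2,0,0,0,0,0,-1],
    [-0.4,-0.01,0,0,0,0,-1],
    [-0.5,-0.01,0,0,0,0,-1],
    [-0.5,-0.01,0,0,0,0,-1],
    [-0.5,-0.01,0,0,0,0,-1],
    [-0.5,-0.01,0,0,0,0,-1],
    [-0.3,-0.01,0,0,0,0,-1],
    [0,0,0,0,0,0,-1],
  ],
)

```text
t: 19.15
tool_pos: [0.4466, 0.0965, 0.0585]
tool_rot: [2.156, 2.283, 0.005]
contact_force: [-0.1, 0.7, 7.2]
opening: 0.055
grip_force: 65.9
```

```bash
cat > m.py <<'E'
from h import *
import sys
k=sys.argv[1]
for n in('wrist','side','top'):snap(n,n+k)
o=ctrl.get_obs();print(o['tool_pos'],o['contact_force'],o['opening'],o['grip_force'])
im,P=cloud('top','top'+k);X,Y,Z=P[...,0],P[...,1],P[...,2];hsv=cv2.cvtColor(im,cv2.COLOR_RGB2HSV).astype(int)
v,u=np.indices(Z.shape)
for c in(213,219,232,237,240):
    g=[ (int(x),im[c,x].tolist(),round(float(plane('top',x,c,.088)[1]),4),round(float(Z[c,x]),3)) for x in range(355,445) if .08<Z[c,x]<.094]
    if g: print(c,g[-1])
m=(hsv[...,0]>4)&(hsv[...,0]<16)&(hsv[...,1]>190)&(abs(X-.457)<.03)&(abs(Y+.265)<.03)&(Z>.19)
if m.sum(): print('tab',m.sum(),P[m].mean(0),P[m].min(0),P[m].max(0))
E
python3 m.py 12
```

```text
[0.44664567 0.09650557 0.05849571] [ 0.60707818 -0.15479587  8.43026259] 0.055036116843466036 65.85667490959167
219 (374, [184, 137, 81], -0.1734, 0.089)
232 (375, [196, 149, 90], -0.1752, 0.093)
tab 77 [ 0.45619954 -0.26320079  0.22330858] [ 0.45128714 -0.27899929  0.19332483] [ 0.46150277 -0.25215719  0.23261287]
```

Call:
jog_arm(
  plan=[
    [-0.3,-0.01,0,0,0,0,-1],
    [-0.5,-0.01,0,0,0,0,-1],
    [-0.5,-0.01,0,0,0,0,-1],
    [-0.5,-0.01,0,0,0,0,-1],
    [-0.5,-0.01,0,0,0,0,-1],
    [-0.5,-0.01,0,0,0,0,-1],
    [-0.5,-0.01,0,0,0,0,-1],
    [-0.5,-0.01,0,0,0,0,-1],
  ],
)

```text
t: 20.1
tool_pos: [0.4494, 0.0213, 0.0585]
tool_rot: [2.156, 2.285, 0.006]
contact_force: [-0.4, 6.4, 9.0]
opening: 0.0553
grip_force: 65.9
```

Call:
jog_arm(
  plan=[
    [-0.3,-0.01,0,0,0,0,-1],
    [-0.15,0,0,0,0,0,-1],
    [0,0,0,0,0,0,-1],
    [0,0,0,0,0,0,-1],
  ],
)

```text
t: 20.5
tool_pos: [0.4498, 0.0118, 0.0585]
tool_rot: [2.156, 2.284, 0.004]
contact_force: [-1.5, 2.8, 8.2]
opening: 0.0552
grip_force: 66.0
```

```bash
python3 m.py 13
python3 - <<'E'
from h import *
im,P=cloud('top','top13')
for r in(216,234):print(r,[(u,im[r,u].tolist(),round(float(P[r,u,2]),3),round(float(plane('top',u,r,.088)[1]),4)) for u in range(404,418)])
im,P=cloud('top','top13');m=(abs(P[...,0]-.455)<.05)&(P[...,1]<0)&(P[...,2]>.082)&(P[...,2]<.094);b=P[m]
for lo in np.arange(.42,.49,.01):
    c=b[abs(b[:,0]-lo)<.005]
    if len(c):print(lo,c[:,1].min(),c[:,2].mean())
a=cv2.imread('pics/top13.png')[195:250,300:460];s=cv2.imread('pics/side13.png')[90:220,270:420]
cv2.imwrite('pics/c13.png',np.vstack([cv2.resize(a,(640,220)),cv2.resize(s,(640,360))[:360]]))
E
```

```text
[0.44977321 0.01179548 0.05852833] [-0.74481583  2.66772379  8.70906257] 0.05514393579575167 65.96104502677917
213 (406, [181, 141, 86], -0.258, 0.089)
219 (406, [186, 136, 82], -0.2575, 0.085)
232 (407, [187, 137, 79], -0.2591, 0.086)
tab 77 [ 0.45621651 -0.26308368  0.22302811] [ 0.45145442 -0.28015739  0.19042205] [ 0.46145759 -0.25248007  0.23376133]
216 [(404, [188, 136, 77], 0.089, -0.2525), (405, [192, 138, 82], 0.089, -0.2552), (406, [177, 132, 81], 0.085, -0.2578), (407, [163, 126, 78], 0.016, -0.2604), (408, [181, 146, 88], 0.018, -0.263), (409, [186, 148, 96], 0.017, -0.2657), (410, [184, 146, 93], 0.016, -0.2683), (411, [181, 147, 92], 0.017, -0.2709), (412, [183, 144, 91], 0.019, -0.2736), (413, [184, 145, 90], 0.017, -0.2762), (414, [175, 139, 84], 0.012, -0.2788), (415, [130, 106, 76], 0.015, -0.2814), (416, [56, 61, 63], 0.019, -0.2841), (417, [89, 97, 90], 0.019, -0.2867)]
234 [(404, [192, 149, 90], 0.019, -0.2511), (405, [202, 159, 98], 0.011, -0.2537), (406, [200, 159, 97], 0.011, -0.2563), (407, [195, 154, 93], 0.018, -0.2589), (408, [190, 150, 96], 0.016, -0.2615), (409, [192, 154, 95], 0.019, -0.2642), (410, [197, 155, 97], 0.017, -0.2668), (411, [195, 157, 95], 0.015, -0.2694), (412, [193, 154, 98], 0.018, -0.272), (413, [194, 156, 97], 0.013, -0.2746), (414, [198, 159, 100], 0.013, -0.2772), (415, [198, 156, 97], 0.016, -0.2799), (416, [152, 122, 77], 0.018, -0.2825), (417, [88, 93, 93], 0.022, -0.2851)]
0.42 -0.6557987787572698 0.08627900824115406
0.43 -0.6591077615539159 0.08755075781809887
0.44 -0.6564687873996452 0.08794112158086755
0.45 -0.5709620175795466 0.0877008371453644
0.46 -0.6593643520695063 0.08727134381414109
0.47000000000000003 -0.6595350878091786 0.0883677848490244
0.48000000000000004 -0.6594321512455356 0.08836761534829592
0.49000000000000005 -0.6560555855320351 0.08815367277875305
```

View pics/c13.png

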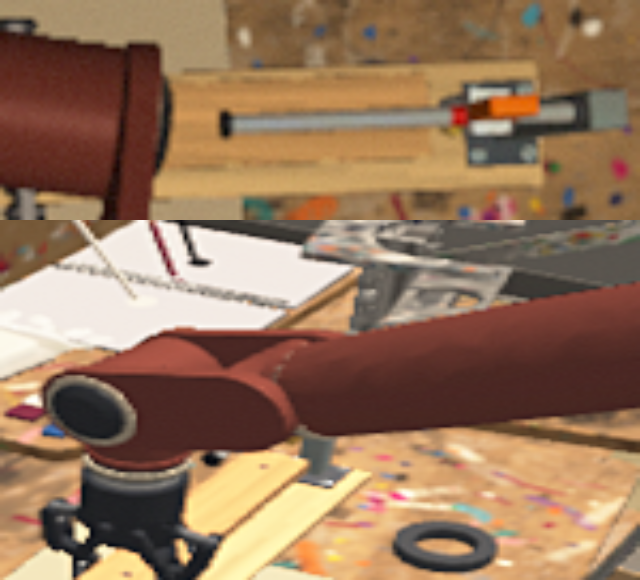

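Call:
jog_arm(
  plan=[
    [-0.2,0,0,0,0,0,-1],
    [-0.1,0,0,0,0,0,-1],
    [0,0,0,0,0,0,-1],
    [0,0,0,0,0,0,-1],
    [0,0,0,0,0,0,-1],
  ],
)

```text
t: 21.15
tool_pos: [0.4501, 0.0062, 0.0585]
tool_rot: [2.156, 2.284, 0.005]
contact_force: [-0.5, 3.8, 7.5]
opening: 0.0549
grip_force: 66.0
```

```bash
python3 m.py 14
```

```text
[0.45009332 0.00621823 0.05849748] [-0.46897917  3.79327099  7.64840617] 0.055262408208617754 66.00736856460571
213 (408, [181, 140, 86], -0.2633, 0.088)
219 (409, [175, 134, 82], -0.2654, 0.088)
232 (409, [190, 138, 82], -0.2643, 0.086)
tab 77 [ 0.4562099  -0.26325483  0.22315365] [ 0.451339   -0.28014966  0.19402612] [ 0.46160996 -0.25229795  0.23370478]
```

Call:
jog_arm(
  plan=[
    [0,0,0,0,0,0,-1],
    [0,0,0,0,0,0,-1],
    [0,0,0,0,0,0,-1],
    [0,0,0,0,0,0,-1],
  ],
)

```text
t: 21.7
tool_pos: [0.4501, 0.0062, 0.0585]
tool_rot: [2.156, 2.284, 0.005]
contact_force: [0.1, 4.2, 8.7]
opening: 0.0551
grip_force: 66.0
```

```bash
python3 -c "
from station import ctrl
print(ctrl.finish_job())"
```

```text
the job is handed in; nothing more can be done
None
```

I handed the job in after about 22 s of robot time: the pointer hangs free on the red band, the plank's outer end is below its tip (both within about 1 mm by my camera measurements), and the fingers still hold the plank flat at about 66 N; the hand-in returned no verdict.

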